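Restock the tin feeder through its one-way flap

ROBOT

A 6-joint arm with a two-finger parallel gripper is mounted at the origin on a cart in front of the work surface, level with it; the furniture and walls round the work are solid. World frame = base frame: x ahead of the robot, y to its left, z up, the work surface at z = 0. Lengths are in mm, angles in degrees, forces in N, time in s.
With the tool pointing down it reaches from about 250 to 775 mm from the base axis. Payload 4 kg.
Tool frame: the origin (TCP) lies midway between the tips of the shut fingers; the grasp point (between the pads) lies 19 mm behind it (r.tcp_to_grasp is the z of the grasp point in the tool frame, in mm); z points along the fingers, y is the line along which they close (so a half turn about z gives the same grasp; the last joint's range is limited). The gripper opens to 94 mm and grips with 3 to 60 N. Pads are 16 mm wide; open, the fingers measure 119 mm over their backs; the gripper's body (75 mm by 177 mm) begins 78 mm behind the grasp point.
Start: joints at [67.317, 4.996, 78.535, -0, 96.463, -5.907], TCP at [158.758, 526.608, 205.506] pointing down, gripper open.
Joint ranges: [-177.83, 177.83], [-43.37, 116.18], [15.69, 146.23], [-61.86, 241.86], [9.47, 152.12], [-147.06, 147.06]. Speed limits (degrees/s): [159.86, 159.86, 180, 180, 180, 180].

INTERFACE

Orientations are given as a 3x3 rotation matrix whose columns are the frame's x, y, z axes.
In Python, from plant import r gives the robot as it stands.
- The arm moves only by the tool drive_tool, never from a script. Its argument "increments" is one flat list of numbers, 5 for each row, row after row: the shift along the tool's x, y, z in cm, then the turn about the tool's z in rad, then the opening in per cent of the stroke, from 0 (shut) to 100 (fully open). A call has exactly 8 rows; each row shifts and turns the commanded pose from where the row before left it, along the tool's axes as they then stand; what a row does not reach is not made up. A row lasts 1/12 s, in which the tool goes at most 41.7 mm and 7.16 degrees, less where a joint would pass 70% of its speed; a pose out of reach is approached as far as the arm can. A call is refused whole if a number of a shift passes 4.17 or a number of a turn 0.125, either way. A call with a gripper value outside its range is refused whole. The fingers move at their own pace and stop on an object; the grip force is fixed at half the most. Time passes only in rows, so rows that do not move let the fingers close, or fill a call up. It gives the time, the measured TCP pose, the force, the opening and the grip force at its end, in the units of the state.
- r.get_obs(): the state, without advancing time (a new reading comes with each control period).
- r.read_camera(name): name is "scene" or "top" or "wrist"; returns the picture (420x560x3 uint8, red, green, blue); there is no depth.
- r.calibration(name): a dict with "intrinsics" (3x3 intrinsics, pixels), "eye" and "attitude" of the camera in the world; the wrist camera has in their place "mount" (4x4, takes a point from camera to tool coordinates, whose origin is the TCP and whose axes are the flange's). Camera axes: x right, y down, z forward; pixel columns grow to the right and rows downward; lengths in mm; the calibration is good to about 2 mm. A picture is of the moment at which its call begins: read the wrist's pose just before it. calibration takes no time and is no camera call.
- r.finish_job(): hands the job in; it is judged then, once.
The state is a dict: "t": time; "joints": joint angles; "qvel": joint speeds; "effort": joint torques, N m; "tool_pos": TCP position; "orientation": TCP orientation; "wrist_force": force on the tool from outside, world axes, zero at the start; "ft_torque": the same for the moment, N m; "opening": opening from 0.0 (shut) to 1.0 (fully open); "grip_force": force on a finger pad.
Only numpy, scipy, OpenCV 4.12 (cv2) and the standard library are available. Lean on these libraries where they do the work, as an engineer would, in place of code of your own. Each camera call takes 0.05 s, during which the arm holds its last target. There are 200 camera calls.

TASK

Restock the tin feeder: bring the loose tin against the rail at the open end and slide it along the rail, standing on the worktop, past the orange one-way flap until it closes the row up against the sprung stop and the flap springs fully out behind it; then let go. Dented tins are thrown away, so push gently and feel for the row closing up. Leave the cup, the milk pitcher and the spice jar where they stand.

Things in the scene. Friction and masses are not known exactly. Their poses are not given: they have to be found in the camera images.
- feeder: tin feeder fixed on the worktop: a straight steel rail 46 mm high, a low kerb opposite over its second half, a sprung stop at its end; no floor. Origin: on the rail's face at the flap's hinge, worktop level. +y along the rail in loading direction, +x through the rail (lane at x<0, robot's side), z up. Rail from y=-0.17 (open end) to 0.228
- seat (a point): where the new tin's centre comes to rest, held between flap and row: feeder x=-0.0405, y=0.077, 29 mm above the worktop, give or take 1 mm. The flap springs out only once the row has been pressed this far back against the stop's spring; short of it the row springs back. Axes as the feeder's
- tin_centre (a point): centre (half-way up) of the loose tin: food tin, green label, 75.4 mm in diameter, 58 mm high, 0.2 to 0.33 kg, standing off the rail by the open end; too wide for most grippers, so it is pushed, low down. Smooth (friction about 0.35); pushed slantwise it wedges against the rail, so push along the rail, nearly from straight behind. Dents above 20 N
- tin_old_centre (a point): centre (half-way up) of a like tin already in the lane, loose between rail and kerb, up to 31 mm short of the stop; the new tin pushes it on. Dents above 20 N
- flap (a joint): orange one-way flap in the rail, rad: 0 = sprung out, 0.53 = folded flush. 48 mm long, 9 to 33 mm above the worktop; sprung out, its tip stands 25 mm into the lane at feeder y=0.041. A passing tin folds it (1 to 2.5 N at the tip) and is shoved off the rail by it. Needs room behind the tin to spring out: keep what pushes 30 mm off the rail
- mug: bystander: white espresso cup with a handle, 61x85 mm, 53 mm high, standing on the worktop nearer the robot than the feeder; origin at the centre of its underside
- pitcher: bystander: small steel milk pitcher, 74x97 mm, 89 mm high, standing to the right of the work; origin at the centre of its underside
- spice_jar: bystander: glass spice jar with a dark cap, 44 mm in diameter, 105 mm high, standing behind the feeder's rail; origin at the centre of its underside
- kerb (a point): inner face of the feeder's kerb where its straight part begins (feeder x=-0.0779, y=0.056); 26 mm high, 3 mm thick, parallel to the rail up to the end, with a lead-in flared outward from y=0.034. It leaves a tin 2.5 mm play: a tin that has left the rail runs into the kerb's end. Axes as the feeder's
- stop_face (a point): where the rubber face of the sprung stop rests; 60 mm wide, 6 to 42 mm above the worktop. Its screws set it anywhere from feeder y=0.182 to 0.186 (x=-0.039). It yields 13 mm along +y: about 4 N to start, 1 N more per mm, then solid; closing the row takes some 8 to 12 N there, so 9 to 17 N at the pushed tin. Axes as the feeder's
There are look-alikes about, which are no part of the job. Leave any blue or yellow look-alike of the part that bears tin_centre alone. What is shaped like the part that bears tin_old_centre but yellow is not meant.

How it is judged (in metres and radians):
On the way, in this order (a step that is already met when the one before it is completed fails the run):
1. the loose tin stands against the rail (within 5 mm) at the open end, short of the flap (x of tin_centre in the frame of feeder between -0.0427 and -0.03 m and y of tin_centre in the frame of feeder between -0.19 and -0.03 m and height (world z) of tin_centre below 0.034 m), for 0.2 s.
2. the tin has passed the flap, which has sprung out behind it, with the row closed up (x of tin_centre in the frame of feeder between -0.0445 and -0.0365 m and y of tin_centre in the frame of feeder between 0.073 and 0.081 m and value of joint flap below 0.1 rad and x of tin_old_centre in the frame of feeder between -0.0445 and -0.0355 m and y of tin_old_centre in the frame of feeder between 0.148 and 0.162 m), for 0.2 s.
At the end, for the whole second after the job is handed in: the loose tin stands in the feeder at the seat (within 4 mm), upright, at rest; the flap is sprung out behind it (under 0.1 rad); the older tin stands before it in the lane, upright, at rest (all of step 2 and height (world z) of tin_centre below 0.032 m and angle between each of tin_centre, tin_old_centre's own z axis and vertical below 0.06 rad and linear speed of each of tin, tin_old below 0.01 m/s); the robot touches nothing.
It fails at once if a tin is pressed with more than 20 N by the robot or by the other tin, or with more than 25 N against the feeder (contact force between any of tin, tin_old and the arm above 20 N or contact force between any of tin, tin_old and the fingers above 20 N or contact force between tin and tin_old above 20 N or contact force between any of tin, tin_old and feeder above 25 N).
It fails at once if a tin is lifted more than 10 mm off the worktop or tipped over by more than 15 degrees (height (world z) of any of tin_centre, tin_old_centre above 0.041 m or angle between any of tin_centre, tin_old_centre's own z axis and vertical above 0.26 rad).
It fails at once if the cup, the milk pitcher or the spice jar is moved by more than 20 mm (distance of any of mug, pitcher, spice_jar from where it was at the start of the episode above 0.02 m).
It also fails if it takes over 67 s, if anything falls off the work surface, if the arm or the gripper's body presses on something with over 40 N, if the wrist force passes 120 N, or if a joint passes its speed limit or range.

## Working session

There is one attempt and no reset: what is moved stays moved. The work goes in short steps, Python scripts to look and compute and a tool call to move; the robot and the scene stay as the last step left them, time stands still between calls to the robot, and variables do not carry over. Pictures are saved under pics/ and viewed, at most 10 in all, crops included, and the job is handed in when it is done.

Besides the shell and the picture viewer there is one more tool, called after "Emit:" as a command line: name --argument value ..., lists and objects as JSON in quotes. drive_tool: Moves the arm, as the interface text tells. Its arguments: {"type":"object","properties":{"increments":{"type":"array"}},"required":["increments"]}

```bash
mkdir -p pics; ls; python3 - <<'E'
from plant import r
import cv2,numpy as np
for n in("scene","top"):
    im=r.read_camera(n); cv2.imwrite(f"pics/{n}0.png",im[:,:,::-1]); c=r.calibration(n)
    print(n,{k:np.round(v,4).tolist() for k,v in c.items()})
print(np.round(r.calibration("wrist")["mount"],3).tolist()); o=r.get_obs(); print(o)
E
```

```text
pics
scene {'intrinsics': [[452.2255, 0.0, 276.8834], [0.0, 452.2255, 210.0317], [0.0, 0.0, 1.0]], 'eye': [62.0612, -1038.3101, 679.7204], 'attitude': [[0.8792, -0.2309, 0.4167], [-0.4764, -0.4268, 0.7687], [0.0004, -0.8743, -0.4853]]}
top {'intrinsics': [[441.3393, 0.0, 274.4683], [0.0, 441.3393, 216.2232], [0.0, 0.0, 1.0]], 'eye': [457.042, -56.4653, 1311.39], 'attitude': [[0.0197, -0.99, 0.1396], [-0.9996, -0.0168, 0.0217], [-0.0191, -0.1399, -0.99]]}
[[-0.001, -0.967, -0.254, 73.13], [1.0, -0.001, -0.0, -0.432], [-0.0, -0.254, 0.967, -179.334], [0.0, 0.0, 0.0, 1.0]]
{'t': 0.1, 'joints': array([ 6.73144868e+01,  5.03547333e+00,  7.86146080e+01, -8.22405990e-05,
        9.64621914e+01, -5.90731974e+00]), 'qvel': array([ 0.025191  , -0.15049575, -0.17046554, -0.0365668 ,  0.05350731,
       -0.02598662]), 'effort': array([ 1.88536636e-03, -3.41253591e+01, -3.03299975e+01,  7.19367270e-02,
        3.03439703e-02, -8.76087938e-05]), 'tool_pos': array([158.58568176, 526.13592348, 204.42858226]), 'orientation': array([[-9.57429311e-01,  2.88666842e-01, -7.54420638e-04],
       [ 2.88667759e-01,  9.57427624e-01, -1.80848030e-03],
       [ 2.00254861e-04, -1.94926896e-03, -9.99998080e-01]]), 'wrist_force': array([ 0.84424428, -0.38018865, -0.08097589]), 'ft_torque': array([ 0.04844716,  0.00933005, -0.0092579 ]), 'grip_force': 0.0, 'opening': 0.9981952487246536}
```

View pics/scene0.png

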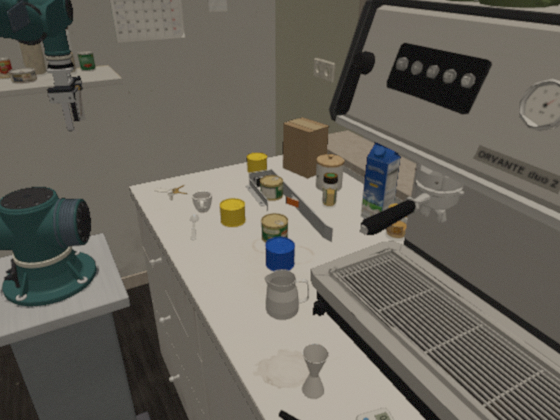

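View pics/top0.png

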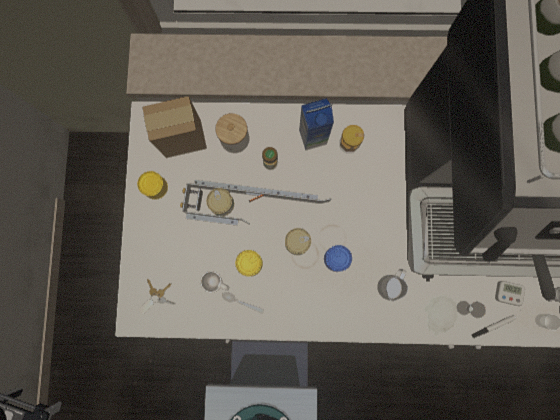

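The top view shows the loose green tin at about (298,241), with its lid near the camera. The rail runs from (330,200) to (190,185), the old tin is at (220,202), the flap near (258,197), the blue tin at (338,258), the yellow tin at (249,263), and the cup at (212,282). I'll enlarge this for measuring.

```bash
cat > h.py <<'E'
from plant import r
import numpy as np,cv2
def cam(n):
    c=r.calibration(n); return c["intrinsics"],np.array(c["eye"],float),np.array(c["attitude"],float)
def ray(n,uv):
    K,e,A=cam(n); d=A@np.linalg.inv(K)@[uv[0],uv[1],1]; return e,d
def onz(n,uv,z):
    e,d=ray(n,uv); return e+d*(z-e[2])/d[2]
def proj(n,p):
    K,e,A=cam(n); q=K@(A.T@(np.array(p,float)-e)); return q[:2]/q[2]
def tri(ms):
    S=np.zeros((3,3));b=np.zeros(3)
    for e,d in ms:
        d=d/np.linalg.norm(d);P=np.eye(3)-np.outer(d,d);S+=P;b+=P@e
    return np.linalg.solve(S,b)
E
python3 - <<'E'
from h import *
a=cv2.imread("pics/top0.png")[170:300,175:365]; cv2.imwrite("pics/tc.png",cv2.resize(a,None,fx=4.2,fy=4.2,interpolation=cv2.INTER_CUBIC))
b=cv2.imread("pics/scene0.png")[150:290,180:360]; cv2.imwrite("pics/sc.png",cv2.resize(b,None,fx=4.2,fy=4.2,interpolation=cv2.INTER_CUBIC))
E
```

```text
(no output)
```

View pics/tc.png

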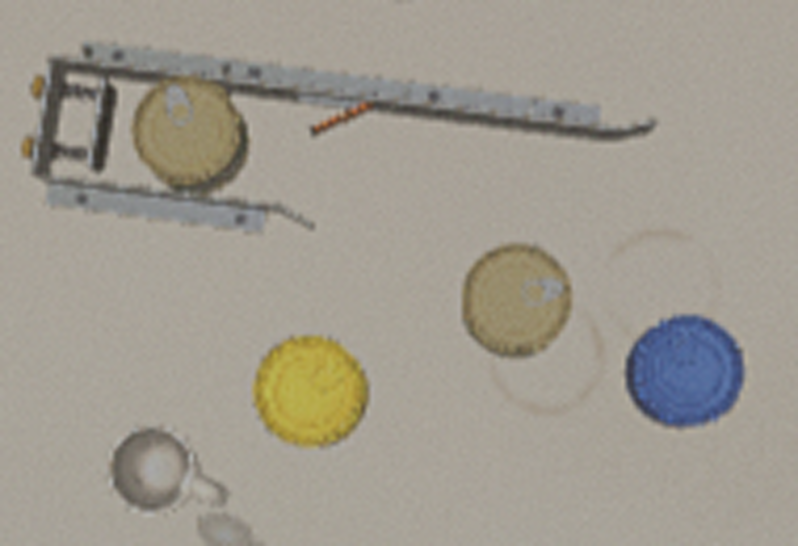

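View pics/sc.png

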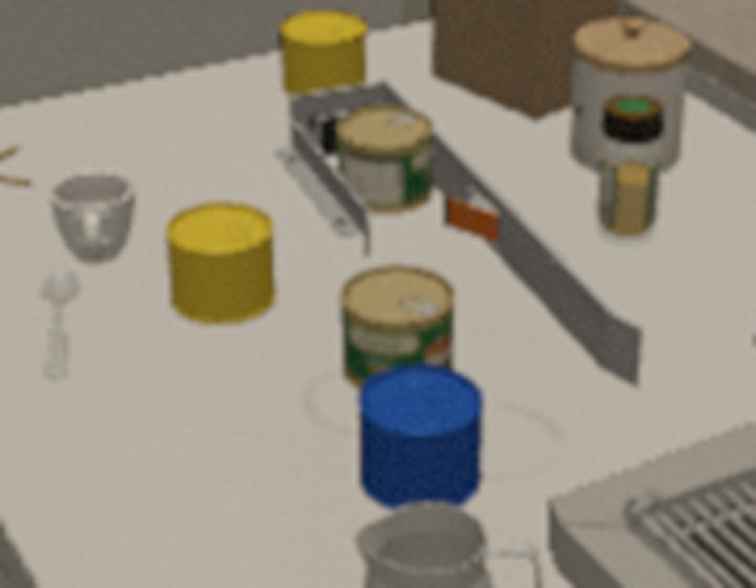

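Enlarged top view: loose lid at (517,300), old lid at (187,130), flap hinge at (372,105), flap tip at (313,131), kerb bend at (270,206). In the scene view the lids are at (398,298) and (385,134), and the flap's top edge runs from (447,198) to (499,213). Next I'll fit the feeder pose.

```bash
cat > fit.py <<'E'
from h import *
from scipy.optimize import least_squares
T=lambda u,v:np.array([u/4.2+175-.4,v/4.2+170-.4]); S=lambda u,v:np.array([u/4.2+180-.4,v/4.2+150-.4])
tops={"tin":((517,300),(398,298)),"old":((187,130),(385,134)),"blue":((685,370),(420,402)),"yellow":((311,390),(220,230)),"mug":((150,466),(93,193))}
for k,(a,b) in tops.items():
    print(k,tri([ray("top",T(*a)),ray("scene",S(*b))]).round(1), onz("top",T(*a),58).round(1),onz("scene",S(*b),58).round(1))
F=[("top",T(372,105),(0,0,33)),("top",T(313,131),(-25,41,33)),("top",T(270,206),(-77.9,56,26)),
("scene",S(447,198),(-25,41,33)),("scene",S(499,213),(0,0,33)),("scene",S(449,228),(-25,41,9)),("scene",S(499,242),(0,0,9))]
def W(p,q):
    c,s=np.cos(p[2]),np.sin(p[2]); return np.array([p[0]+c*q[0]-s*q[1],p[1]+s*q[0]+c*q[1],q[2]])
def res(p): return np.concatenate([(proj(n,W(p,q))-uv) for n,uv,q in F]+[ [rl(p,T(600,135))],[rl(p,T(300,101))],[rl(p,T(120,75))]])
def rl(p,uv): # rail face bottom line x=0 at z=0 in top, px
    w=onz("top",uv,0); return ((w[0]-p[0])*np.cos(p[2])+(w[1]-p[1])*np.sin(p[2]))/3
s=least_squares(res,[600,-50,0.1],loss="soft_l1",x_scale=[1,1,.01]); p=s.x; np.save("feeder.npy",p)
print(p.round(2),np.degrees(p[2]),res(p).round(2))
def toF(w): c,s_=np.cos(p[2]),np.sin(p[2]); d=w[:2]-p[:2]; return np.array([c*d[0]+s_*d[1],-s_*d[0]+c*d[1]])
for k,(a,b) in tops.items(): print(k,toF(tri([ray("top",T(*a)),ray("scene",S(*b))])).round(1))
for q in [(0,-170,46),(0,-170,0),(0,228,46),(0,228,0),(0,0,46),(0,0,0),(-39-30,184,42),(-9,184,42),(-77.9,56,26),(-77.9,200,26)]:
    a=(proj("top",W(p,q))-[174.6,169.6])*4.2; b=(proj("scene",W(p,q))-[179.6,149.6])*4.2; print(q,a.round(),b.round())
E
python3 fit.py
```

```text
tin [564.3 -96.8  54.5] [563.6 -96.5  58. ] [ 561.8 -102.2   58. ]
old [677.3 133.2  50.9] [676.7 131.8  58. ] [669.6 120.1  58. ]
blue [ 518.7 -210.4   54.1] [ 518.5 -209.9   58. ] [ 515.8 -215.6   58. ]
yellow [499.8  41.9  55.7] [500.4  41.4  58. ] [497.6  38.1  58. ]
mug [446.6 150.1  48.6] [447.6 148.2  58. ] [440.  132.7  58. ]
[ 7.0355e+02  5.7200e+00 -1.1000e-01] -6.364336333719391 [ 0.14 -0.83 -0.74 -0.48  2.16 -1.   -0.22 -0.26  0.17  0.46 -0.77 -0.61
 -0.02  0.43  0.87 -0.04  0.77]
tin [-127.1 -117.3]
old [-40.2 123.8]
blue [-159.8 -235.2]
yellow [-206.5   13.3]
mug [-271.4  115. ]
(0, -170, 46) [615. 129.] [608. 310.]
(0, -170, 0) [610. 140.] [605. 370.]
(0, 228, 46) [49. 57.] [385.  81.]
(0, 228, 0) [63. 71.] [385. 132.]
(0, 0, 46) [372.  98.] [500. 199.]
(0, 0, 0) [375. 110.] [499. 255.]
(-69, 184, 42) [ 97. 163.] [324. 120.]
(-9, 184, 42) [110.  79.] [395. 108.]
(-77.9, 56, 26) [279. 202.] [372. 209.]
(-77.9, 200, 26) [ 77. 176.] [308. 132.]
```

Emit:
drive_tool --increments '[0,0,0,0.12,0,0,0,0,0.12,0,0,0,0,0.12,0,0,0,0,0.12,0,0,0,0,0.12,0,0,0,0,0.12,0,0,0,0,0.12,0,0,0,0,0.12,0]'

```text
t: 0.77
tool_pos: [158.6, 526.3, 204.8]
orientation: [[-0.307, 0.952, -0.001], [0.952, 0.307, -0.001], [-0.001, -0.001, -1.0]]
wrist_force: [-0.6, -0.3, -0.2]
opening: 0.469
grip_force: 0.0
```

Emit:
drive_tool --increments '[0,0,0,0.107,0,0,0,0,0.107,0,0,0,0,0.107,0,0,0,0,0.107,0,0,0,0,0,0,0,0,0,0,0,0,0,0,0,0,0,0,0,0,0]'

```text
t: 1.43
tool_pos: [158.7, 526.5, 205.3]
orientation: [[0.108, 0.994, -0.0], [0.994, -0.108, -0.0], [-0.0, -0.0, -1.0]]
wrist_force: [0.3, 0.2, -0.6]
opening: 0.008
grip_force: 0.0
```

```bash
cat > g.py <<'E'
from h import *
p=np.load("feeder.npy"); c,s=np.cos(p[2]),np.sin(p[2]); R=np.array([[c,-s],[s,c]])
toF=lambda w:R.T@(np.array(w[:2])-p[:2]); toW=lambda f:p[:2]+R@np.array(f)
def st():
    o=r.get_obs(); M=o["orientation"]; f=M.T@o["wrist_force"]
    h=np.degrees(np.arctan2(M[1,0],M[0,0]))
    print("t",round(o["t"],2),"F",toF(o["tool_pos"]).round(1),"z",o["tool_pos"][2].round(1),"xhead rel feeder y",round(h-90-np.degrees(p[2]),2),"forceF",(R.T@o["wrist_force"][:2]).round(2),"open",round(o["opening"],3)); return o
def to(fx,fy,z): # shift in tool axes, cm
    o=r.get_obs(); w=toW((fx,fy)); return (o["orientation"].T@(np.array([*w,z])-o["tool_pos"])/10).round(2)
E
python3 - <<'E'
from g import *
st(); print(to(-200,-117,200),to(-200,-117,10))
print("jar",toF(onz("top",(270,157),100)))
E
```

```text
t 1.43 F [-599.2  457.2] z 205.3 xhead rel feeder y 0.15 forceF [0.25 0.25] open 0.008
[-57.52  39.77   0.54] [-57.52  39.77  19.54]
jar [94.69692212 -9.29056906]
```

Emit:
drive_tool --increments '[-3.2,2.2,0,0,0,-3.2,2.2,0,0,0,-3.2,2.2,0,0,0,-3.2,2.2,0,0,0,-3.2,2.2,0,0,0,-3.2,2.2,0,0,0,-3.2,2.2,0,0,0,-3.2,2.2,0,0,0]'

```text
t: 2.1
tool_pos: [306.0, 251.2, 205.7]
orientation: [[0.108, 0.994, 0.001], [0.994, -0.108, 0.001], [0.001, 0.001, -1.0]]
wrist_force: [0.3, 0.1, -0.7]
opening: 0.005
grip_force: 0.0
```

Emit:
drive_tool --increments '[-3.2,2.2,0,0,0,-3.2,2.2,0,0,0,-3.2,2.2,0,0,0,-3.2,2.2,0,0,0,-3.2,2.2,0,0,0,-3.2,2.2,0,0,0,-3.2,2.2,0,0,0,-3.2,2.2,0,0,0]'

```text
t: 2.77
tool_pos: [453.0, -23.0, 205.8]
orientation: [[0.109, 0.994, 0.001], [0.994, -0.109, 0.0], [0.0, 0.001, -1.0]]
wrist_force: [0.6, -0.0, 0.3]
opening: 0.004
grip_force: 0.0
```

Emit:
drive_tool --increments '[-2.1,1.5,0,0,0,-2.1,1.5,0,0,0,-2.1,1.5,0,0,0,0,0,3,0,0,0,0,3.5,0,0,0,0,3.5,0,0,0,0,0,0,0,0,0,0,0,0]'

```text
t: 3.43
tool_pos: [488.6, -88.0, 103.7]
orientation: [[0.109, 0.994, -0.005], [0.994, -0.109, 0.002], [0.001, -0.005, -1.0]]
wrist_force: [-1.2, 0.4, 0.8]
opening: 0.004
grip_force: 0.0
```

```bash
python3 - <<'E'
from g import *
st(); print(to(-200,-117,10))
im=r.read_camera("top");a=im[170:310,175:365,::-1]; cv2.imwrite("pics/t1.png",cv2.resize(a,None,fx=4.2,fy=4.2,interpolation=cv2.INTER_CUBIC))
E
```

```text
t 3.43 F [-203.3 -117. ] z 103.7 xhead rel feeder y 0.1 forceF [-1.21  0.23] open 0.004
[-0.01  0.38  9.37]
```

View pics/t1.png

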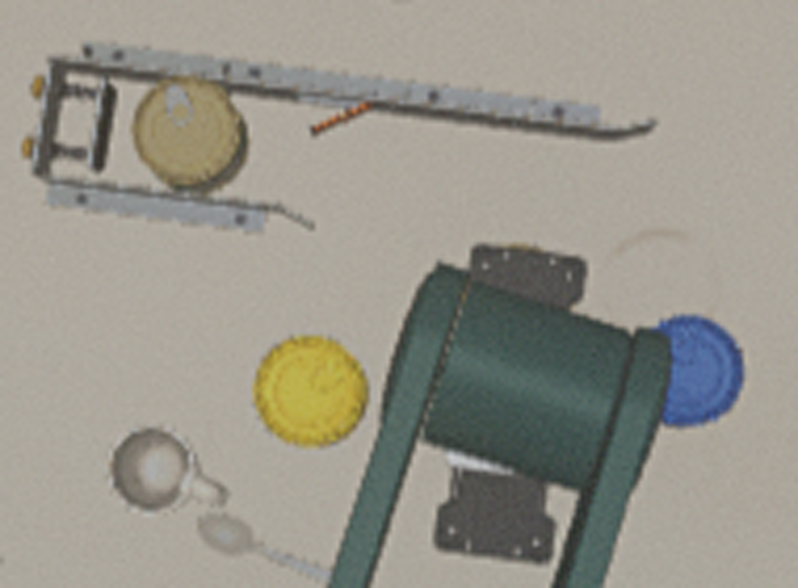

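The arm hides the tin; its gripper is lined up behind it. Next I descend and push toward the rail.

Emit:
drive_tool --increments '[0,0,3,0,0,0,0,3,0,0,0,0,2,0,0,0,0,1.3,0,0,0,0.5,0,0,0,0,0.5,0,0,0,0,0.3,0,0,0,0,0.3,0,0,0]'

```text
t: 4.15
tool_pos: [509.0, -90.9, 15.4]
orientation: [[0.109, 0.994, 0.005], [0.994, -0.109, -0.001], [-0.001, 0.005, -1.0]]
wrist_force: [0.1, 0.8, -0.5]
opening: 0.008
grip_force: 0.0
```

Emit:
drive_tool --increments '[0,0.3,0,0,0,0,0.4,0,0,0,0,0.5,0,0,0,0,0.5,0,0,0,0,0.5,0,0,0,0,0.5,0,0,0,0,0.5,0,0,0,0,0.5,0,0,0]'

```text
t: 4.82
tool_pos: [543.3, -94.3, 12.3]
orientation: [[0.11, 0.994, -0.0], [0.994, -0.11, 0.0], [0.0, -0.0, -1.0]]
wrist_force: [-0.9, -0.1, 0.4]
opening: 0.006
grip_force: 0.6
```

```bash
python3 - <<'E'
from g import *
st()
E
```

```text
t 4.82 F [-148.2 -117.2] z 12.3 xhead rel feeder y 0.06 forceF [-0.85 -0.15] open 0.006
```

Emit:
drive_tool --increments '[0,0.5,0,0,0,0,0.5,0,0,0,0,0.5,0,0,0,0,0.5,0,0,0,0,0.5,0,0,0,0,0.5,0,0,0,0,0.5,0,0,0,0,0.4,0,0,0]'

```text
t: 5.48
tool_pos: [582.3, -98.6, 12.4]
orientation: [[0.11, 0.994, 0.0], [0.994, -0.11, 0.0], [0.0, 0.0, -1.0]]
wrist_force: [-0.7, -0.4, -0.6]
opening: 0.01
grip_force: 0.5
```

Emit:
drive_tool --increments '[0,0.3,0,0,0,0,0.2,0,0,0,0,0.2,0,0,0,0,0.15,0,0,0,0,0.15,0,0,0,0,0.15,0,0,0,0,0.15,0,0,0,0,0.15,0,0,0]'

```text
t: 6.15
tool_pos: [596.2, -100.2, 12.5]
orientation: [[0.11, 0.994, 0.0], [0.994, -0.11, 0.0], [0.0, 0.0, -1.0]]
wrist_force: [-1.2, 0.5, -0.4]
opening: 0.006
grip_force: 0.4
```

```bash
python3 - <<'E'
from g import *
st()
im=r.read_camera("scene");b=im[130:290,170:360,::-1]; cv2.imwrite("pics/s2.png",cv2.resize(b,None,fx=3.7,fy=3.7,interpolation=cv2.INTER_CUBIC))
E
```

```text
t 6.15 F [ -95.  -117.2] z 12.5 xhead rel feeder y 0.06 forceF [-1.23  0.34] open 0.006
```

View pics/s2.png

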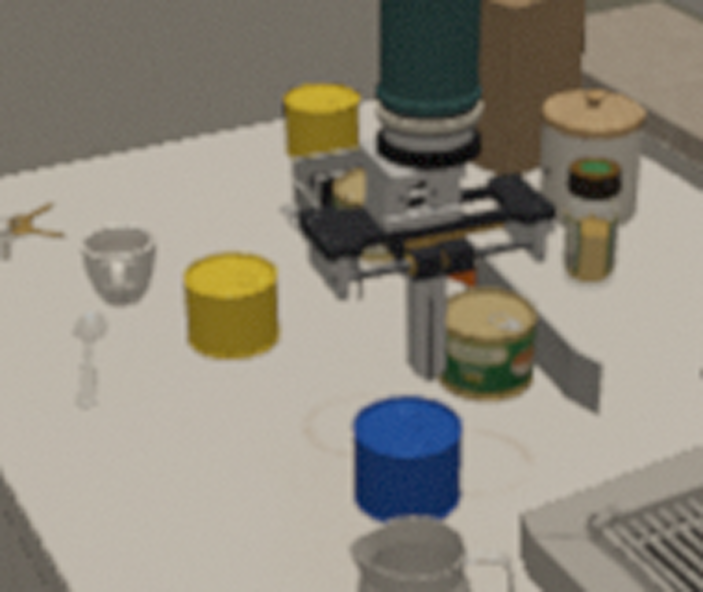

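The tin (lid at 489,317 in this crop) sits squarely against the fingers, close to the rail and short of the flap. I'll creep it in the rest of the way.

Emit:
drive_tool --increments '[0,0.1,0,0,0,0,0.1,0,0,0,0,0.1,0,0,0,0,0.1,0,0,0,0,0.05,0,0,0,0,0.05,0,0,0,0,0,0,0,0,0,0,0,0,0]'

```text
t: 6.87
tool_pos: [601.2, -100.7, 12.5]
orientation: [[0.11, 0.994, 0.0], [0.994, -0.11, 0.0], [0.0, 0.0, -1.0]]
wrist_force: [-1.2, 0.3, -0.3]
opening: 0.003
grip_force: 0.2
```

```bash
python3 - <<'E'
from g import *
o=st(); M=o["orientation"]
print(toF(onz("scene",(301.7,215.3),58)+[1.8,5.7,0]))
E
```

```text
t 6.87 F [ -89.9 -117.1] z 12.5 xhead rel feeder y 0.06 forceF [-1.2  0.2] open 0.003
[ -46.75648956 -118.78949878]
```

Emit:
drive_tool --increments '[0,0.1,0,0,0,0,0.05,0,0,0,0,0.05,0,0,0,0,0.05,0,0,0,0,0,0,0,0,0,0,0,0,0,0,0,0,0,0,0,0,0,0,0]'

```text
t: 7.53
tool_pos: [601.6, -100.8, 12.4]
orientation: [[0.11, 0.994, -0.004], [0.994, -0.11, 0.001], [0.0, -0.005, -1.0]]
wrist_force: [-7.3, 0.5, 3.7]
opening: 0.005
grip_force: 3.5
```

Emit:
drive_tool --increments '[0,0.05,0,0,0,0,0.05,0,0,0,0,0.05,0,0,0,0,0,0,0,0,0,0,0,0,0,0,0,0,0,0,0,0,0,0,0,0,0,0,0,0]'

```text
t: 8.2
tool_pos: [601.5, -100.7, 12.3]
orientation: [[0.11, 0.994, -0.008], [0.994, -0.11, 0.001], [0.0, -0.008, -1.0]]
wrist_force: [-10.9, 1.2, 5.4]
opening: 0.006
grip_force: 5.5
```

Emit:
drive_tool --increments '[0,-0.5,0,0,0,0,-1.5,0,0,0,-1.5,0,0,0,0,-2,0,0,0,0,-2,0,0,0,0,-1.8,0,0,0,0,0,0,0,0,0,0,1,0,0,0]'

```text
t: 8.87
tool_pos: [586.5, -173.2, 12.5]
orientation: [[0.112, 0.994, 0.0], [0.994, -0.112, 0.0], [0.0, 0.0, -1.0]]
wrist_force: [0.3, -0.1, 0.4]
opening: 0.004
grip_force: 0.0
```

Emit:
drive_tool --increments '[0,1.5,0,0,0,0,1.5,0,0,0,0,1.2,0,0,0,0,0.6,0,0,0,0,0,0,0.08,0,0,0,0,0.077,0,0,0,0,0,0,0,0,0,0,0]'

```text
t: 9.53
tool_pos: [634.9, -177.3, 12.4]
orientation: [[0.262, 0.965, 0.0], [0.965, -0.262, 0.0], [0.0, 0.0, -1.0]]
wrist_force: [-0.4, -0.8, -0.1]
opening: 0.003
grip_force: 0.0
```

```bash
python3 - <<'E'
from g import *
o=st(); print(to(-47.5,-185,12),to(-47.5,-165,12))
im=r.read_camera("scene");b=im[130:290,170:360,::-1]; cv2.imwrite("pics/s3.png",cv2.resize(b,None,fx=3.7,fy=3.7,interpolation=cv2.INTER_CUBIC))
E
```

```text
t 9.53 F [ -48.  -189.5] z 12.4 xhead rel feeder y -8.8 forceF [-0.3  -0.84] open 0.003
[ 0.46 -0.02  0.04] [ 2.43 -0.33  0.04]
```

View pics/s3.png

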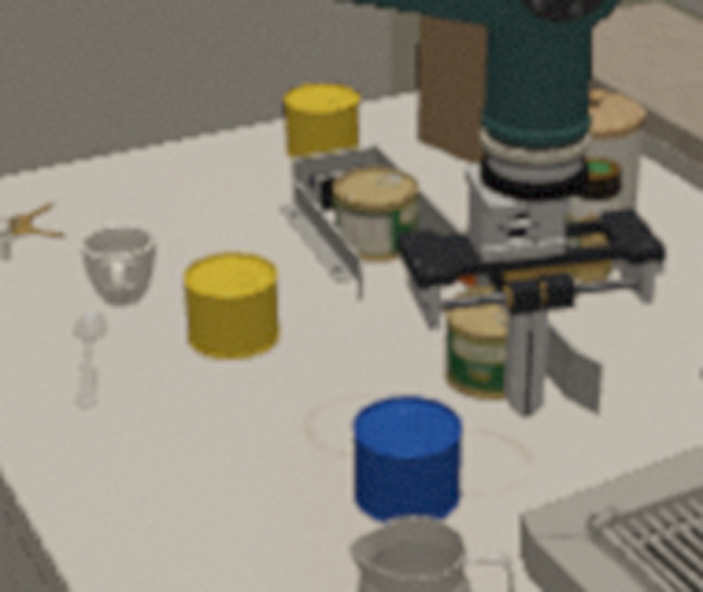

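Emit:
drive_tool --increments '[0.5,-0.08,0,0,0,0.5,-0.08,0,0,0,0.4,-0.06,0,0,0,0.4,-0.06,0,0,0,0.4,-0.06,0,0,0,0.4,-0.06,0,0,0,0.4,-0.06,0,0,0,0.4,-0.06,0,0,0]'

```text
t: 10.25
tool_pos: [638.7, -143.7, 12.5]
orientation: [[0.264, 0.965, -0.0], [0.965, -0.264, -0.001], [-0.001, 0.0, -1.0]]
wrist_force: [-0.2, -1.8, 0.1]
opening: 0.003
grip_force: 0.6
```

Emit:
drive_tool --increments '[0.5,-0.08,0,0,0,0.5,-0.08,0,0,0,0.5,-0.08,0,0,0,0.5,-0.08,0,0,0,0.5,-0.08,0,0,0,0.5,-0.08,0,0,0,0.5,-0.08,0,0,0,0.5,-0.08,0,0,0]'

```text
t: 10.92
tool_pos: [643.2, -102.9, 12.5]
orientation: [[0.264, 0.965, 0.0], [0.965, -0.264, 0.0], [0.0, 0.0, -1.0]]
wrist_force: [-0.3, -0.8, 0.8]
opening: 0.005
grip_force: 0.6
```

```bash
python3 - <<'E'
from g import *
o=st(); print(to(-48,-80,12))
E
```

```text
t 10.92 F [ -48.  -114.7] z 12.5 xhead rel feeder y -8.93 forceF [-0.17 -0.85] open 0.005
[ 3.42 -0.54  0.05]
```

Emit:
drive_tool --increments '[0.5,-0.08,0,0,0,0.5,-0.08,0,0,0,0.5,-0.08,0,0,0,0.5,-0.08,0,0,0,0.5,-0.08,0,0,0,0.5,-0.08,0,0,0,0.4,-0.06,0,0,0,0.4,-0.06,0,0,0]'

```text
t: 11.58
tool_pos: [647.4, -64.8, 12.5]
orientation: [[0.264, 0.965, -0.0], [0.965, -0.264, 0.0], [0.0, -0.0, -1.0]]
wrist_force: [-1.0, -1.8, 1.0]
opening: 0.009
grip_force: 0.7
```

Emit:
drive_tool --increments '[0.3,-0.05,0,0,0,0.3,-0.05,0,0,0,0.3,-0.05,0,0,0,0.3,-0.05,0,0,0,0.3,-0.05,0,0,0,0.3,-0.05,0,0,0,0.3,-0.05,0,0,0,0.3,-0.05,0,0,0]'

```text
t: 12.25
tool_pos: [648.9, -42.2, 12.5]
orientation: [[0.264, 0.965, -0.002], [0.965, -0.264, -0.003], [-0.003, -0.001, -1.0]]
wrist_force: [-3.8, -4.9, 2.2]
opening: 0.006
grip_force: 2.9
```

```bash
python3 - <<'E'
from g import *
o=st()
for n in("top","scene"):
    im=r.read_camera(n); y0,x0=((165,175) if n=="top" else (140,200)); b=im[y0:y0+120,x0:x0+160,::-1]; b=cv2.resize(b,None,fx=2.45,fy=2.45,interpolation=cv2.INTER_CUBIC)
    a=b if n=="top" else np.hstack([a,b])
cv2.imwrite("pics/s4.png",a); print(a.shape)
E
```

```text
t 12.25 F [-49.  -53.7] z 12.5 xhead rel feeder y -8.94 forceF [-3.21 -5.31] open 0.006
(294, 784, 3)
```

View pics/s4.png

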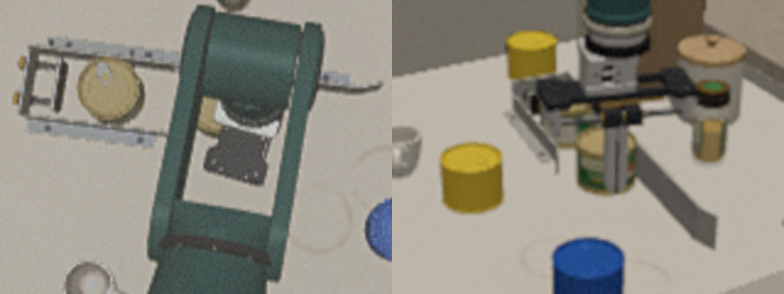

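The flap is engaged (about 5 N) and the lid centre in the scene crop is near (605,146). I'll check how far the tin has left the rail.

```bash
python3 - <<'E'
from g import *
uv=np.array([(605-392)/2.45+200-.4,(146)/2.45+140-.4]); print(uv,toF(onz("scene",uv,58)+[1.8,5.7,0]))
print(toF(onz("scene",uv,58)+[4,8,0]))
for q in [(-38,-8),(-42,-8),(-46,-8),(-50,-8)]:
  w=proj("scene",[*toW(q),58]-np.array([2.5,6.5,0])); print(q,w,(w-[200,140]+.4)*2.45+[392,0])
im=cv2.imread("pics/s4.png")[100:220,550:670]; hsv=cv2.cvtColor(im,cv2.COLOR_BGR2HSV)
m=((hsv[...,0]>35)&(hsv[...,0]<85)&(hsv[...,1]>70)); ys,xs=np.where(m); print(xs.min()+550,xs.max()+550,np.percentile(xs,[2,98])+550,ys.min()+100,ys.max()+100)
E
```

```text
[286.53877551 199.19183673] [-47.89072879 -14.48316549]
[-45.95924293 -11.95346939]
(-38, -8) [288.66486716 197.83740349] [610.20892454 142.68163854]
(-42, -8) [287.43037207 198.07045811] [607.18441157 143.25262237]
(-46, -8) [286.19345971 198.30396908] [604.1539763  143.82472424]
(-50, -8) [284.95412298 198.53793773] [601.1176013  144.39794745]
577 635 [579.   633.04] 115 188
```

Emit:
drive_tool --increments '[0,-0.1,0,0.06,0,0,-0.1,0,0.06,0,0,-0.1,0,0,0,0.2,-0.05,0,0,0,0.2,-0.05,0,0,0,0.2,-0.05,0,0,0,0.2,-0.05,0,0,0,0.2,-0.05,0,0,0]'

```text
t: 13.02
tool_pos: [647.3, -30.6, 12.3]
orientation: [[0.376, 0.927, -0.003], [0.927, -0.376, -0.001], [-0.002, -0.002, -1.0]]
wrist_force: [-4.0, -3.7, 1.1]
opening: 0.002
grip_force: 2.5
```

```bash
python3 - <<'E'
from g import *
o=st(); print(to(-52,-33.7,12.5))
E
```

```text
t 13.02 F [-51.9 -42.3] z 12.3 xhead rel feeder y -15.73 forceF [-3.54 -4.16] open 0.002
[ 0.83 -0.24 -0.02]
```

Emit:
drive_tool --increments '[0.25,-0.06,0,0,0,0.25,-0.06,0,0,0,0.25,-0.06,0,0,0,0.25,-0.06,0,0,0,0.25,-0.06,0,0,0,0.25,-0.06,0,0,0,0.25,-0.06,0,0,0,0.25,-0.06,0,0,0]'

```text
t: 13.68
tool_pos: [651.8, -9.0, 12.4]
orientation: [[0.377, 0.926, 0.0], [0.926, -0.377, 0.0], [0.001, 0.0, -1.0]]
wrist_force: [-2.1, -2.0, -0.6]
opening: 0.004
grip_force: 1.3
```

```bash
python3 - <<'E'
from g import *
o=st()
for n in("top","scene"):
    im=r.read_camera(n); y0,x0=((165,175) if n=="top" else (140,200)); b=im[y0:y0+120,x0:x0+160,::-1]; b=cv2.resize(b,None,fx=2.45,fy=2.45,interpolation=cv2.INTER_CUBIC)
    a=b if n=="top" else np.hstack([a,b])
cv2.imwrite("pics/s5.png",a)
E
```

```text
t 13.68 F [-49.8 -20.3] z 12.4 xhead rel feeder y -15.79 forceF [-1.85 -2.2 ] open 0.004
```

View pics/s5.png

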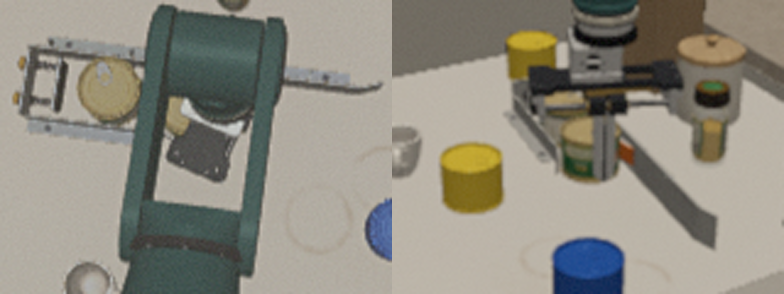

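The tin is at the kerb's mouth (lid near 590,133 in the scene half) with the flap's orange showing behind it. It's entering the lane, so I continue gently.

Emit:
drive_tool --increments '[0.15,-0.04,0,0,0,0.15,-0.04,0,0,0,0.15,-0.04,0,0,0,0.15,-0.04,0,0,0,0.15,-0.04,0,0,0,0.15,-0.04,0,0,0,0.15,-0.04,0,0,0,0.15,-0.04,0,0,0]'

```text
t: 14.45
tool_pos: [653.6, 2.4, 12.7]
orientation: [[0.378, 0.926, 0.001], [0.926, -0.378, -0.001], [-0.0, 0.001, -1.0]]
wrist_force: [-0.5, -3.8, 0.8]
opening: 0.009
grip_force: 2.1
```

Emit:
drive_tool --increments '[0.15,-0.04,0,0,0,0.15,-0.04,0,0,0,0.15,-0.04,0,0,0,0.15,-0.04,0,0,0,0.15,-0.04,0,0,0,0.15,-0.04,0,0,0,0.15,-0.04,0,0,0,0.15,-0.04,0,0,0]'

```text
t: 15.12
tool_pos: [654.7, 15.3, 12.6]
orientation: [[0.377, 0.926, 0.0], [0.926, -0.377, -0.0], [-0.0, 0.0, -1.0]]
wrist_force: [-1.5, -3.0, 2.2]
opening: 0.003
grip_force: 1.9
```

```bash
python3 - <<'E'
from g import *
o=st(); print(to(-50,20,12.5))
E
```

```text
t 15.12 F [-49.6   4.1] z 12.6 xhead rel feeder y -15.81 forceF [-1.19 -3.18] open 0.003
[ 1.52 -0.47  0.01]
```

Emit:
drive_tool --increments '[0,0,0,-0.06,0,0,0,0,-0.06,0,0.15,-0.02,0,0,0,0.15,-0.02,0,0,0,0.15,-0.02,0,0,0,0.15,-0.02,0,0,0,0.15,-0.02,0,0,0,0.15,-0.02,0,0,0]'

```text
t: 15.78
tool_pos: [655.8, 24.5, 12.4]
orientation: [[0.264, 0.964, -0.0], [0.964, -0.264, 0.0], [0.0, -0.0, -1.0]]
wrist_force: [-1.2, -2.9, 1.3]
opening: 0.005
grip_force: 1.4
```

Emit:
drive_tool --increments '[0.1,-0.015,0,0,0,0.1,-0.015,0,0,0,0.1,-0.015,0,0,0,0.1,-0.015,0,0,0,0.1,-0.015,0,0,0,0.1,-0.015,0,0,0,0.1,-0.015,0,0,0,0.1,-0.015,0,0,0]'

```text
t: 16.45
tool_pos: [656.9, 32.3, 12.5]
orientation: [[0.264, 0.965, 0.0], [0.965, -0.264, 0.0], [0.0, -0.0, -1.0]]
wrist_force: [-1.0, -2.4, 0.4]
opening: 0.007
grip_force: 1.1
```

```bash
python3 - <<'E'
from g import *
o=st()
E
```

```text
t 16.45 F [-49.3  21.3] z 12.5 xhead rel feeder y -8.94 forceF [-0.73 -2.5 ] open 0.007
```

Emit:
drive_tool --increments '[0.06,-0.01,0,0,0,0.06,-0.01,0,0,0,0.06,-0.01,0,0,0,0.06,-0.01,0,0,0,0.06,-0.01,0,0,0,0.06,-0.01,0,0,0,0.06,-0.01,0,0,0,0.06,-0.01,0,0,0]'

```text
t: 17.12
tool_pos: [657.3, 36.1, 12.5]
orientation: [[0.264, 0.965, -0.0], [0.965, -0.264, -0.002], [-0.002, 0.0, -1.0]]
wrist_force: [-1.4, -5.0, 1.2]
opening: 0.003
grip_force: 2.8
```

Emit:
drive_tool --increments '[0.04,-0.01,0,0,0,0.04,-0.01,0,0,0,0.04,-0.01,0,0,0,0.04,-0.01,0,0,0,0.04,0,0,0,0,0.04,0,0,0,0,0.04,0,0,0,0,0.04,0,0,0,0]'

```text
t: 17.78
tool_pos: [657.2, 37.9, 12.5]
orientation: [[0.265, 0.964, -0.001], [0.964, -0.265, -0.004], [-0.004, -0.0, -1.0]]
wrist_force: [-2.3, -8.1, 1.8]
opening: 0.003
grip_force: 3.9
```

```bash
python3 - <<'E'
from g import *
o=st()
E
```

```text
t 17.78 F [-49.6  26.9] z 12.5 xhead rel feeder y -8.98 forceF [-1.36 -8.32] open 0.003
```

Emit:
drive_tool --increments '[0.05,-0.01,0,0,0,0.05,-0.01,0,0,0,0.05,-0.01,0,0,0,0.05,-0.01,0,0,0,0.05,0,0,0,0,0.05,0,0,0,0,0,0,0,0,0,0,0,0,0,0]'

```text
t: 18.45
tool_pos: [657.7, 39.8, 12.5]
orientation: [[0.265, 0.964, -0.001], [0.964, -0.265, -0.005], [-0.005, 0.0, -1.0]]
wrist_force: [-2.1, -9.0, 2.0]
opening: 0.005
grip_force: 4.8
```

```bash
python3 - <<'E'
from g import *
o=st()
def cnt(n):
    im=r.read_camera("scene"); h=cv2.cvtColor(im,cv2.COLOR_RGB2HSV); w=h[140:220,270:320]; m=(w[...,0]<14)&(w[...,1]>140)&(w[...,2]>70); ys,xs=np.where(m); print("orange",m.sum(),xs.min(initial=99)+270,xs.max(initial=0)+270,ys.min(initial=99)+140,ys.max(initial=0)+140); cv2.imwrite(n,im[...,::-1])
cnt("pics/p1.png")
im=cv2.imread("pics/scene0.png"); h=cv2.cvtColor(im,cv2.COLOR_BGR2HSV); w=h[140:220,270:320]; m=(w[...,0]<14)&(w[...,1]>140)&(w[...,2]>70); ys,xs=np.where(m); print("orig",m.sum(),xs.min()+270,xs.max()+270,ys.min()+140,ys.max()+140)
E
```

```text
t 18.45 F [-49.3  28.8] z 12.5 xhead rel feeder y -9.0 forceF [-1.13 -9.19] open 0.005
orange 74 286 298 196 206
orig 66 287 298 197 206
```

```bash
python3 - <<'E'
from g import *
for q in [(-25,41,33),(-25,41,9),(0,48,33),(0,48,9),(-12,46,33),(0,0,33),(0,0,9)]: print(q,proj("scene",[*toW(q[:2]),q[2]]).round(1))
a=[cv2.resize(cv2.imread(f)[165:235,235:325],None,fx=4.4,fy=4.4,interpolation=cv2.INTER_CUBIC) for f in("pics/scene0.png","pics/p1.png")]
cv2.imwrite("pics/p1c.png",np.hstack(a))
E
```

```text
(-25, 41, 33) [285.8 196.5]
(-25, 41, 9) [285.7 203.3]
(0, 48, 33) [292.2 194.2]
(0, 48, 9) [292.1 200.9]
(-12, 46, 33) [289.  195.1]
(0, 0, 33) [298.6 200.8]
(0, 0, 9) [298.4 207.7]
```

View pics/p1c.png

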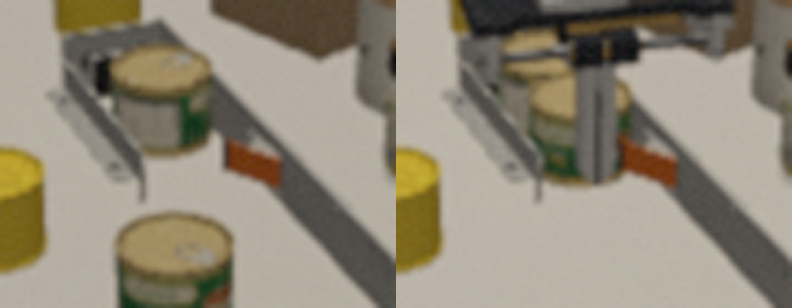

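The left half is the start and the right half is now. The flap's visible edge (622) already matches its sprung-out position (226+396), so the tin is almost clear. I'll press about 3 mm more, which is within the force limit.

Emit:
drive_tool --increments '[0.05,-0.01,0,0,0,0.05,-0.01,0,0,0,0.05,-0.01,0,0,0,0.05,0,0,0,0,0.05,0,0,0,0,0.03,0,0,0,0,0,0,0,0,0,0,0,0,0,0]'

```text
t: 19.17
tool_pos: [658.1, 41.3, 12.5]
orientation: [[0.266, 0.964, -0.002], [0.964, -0.266, -0.007], [-0.007, 0.0, -1.0]]
wrist_force: [-2.4, -12.7, 1.9]
opening: -0.001
grip_force: 6.1
```

```bash
cat >> g.py <<'E'
def cnt():
    im=np.mean([r.read_camera("scene").astype(float) for _ in range(4)],0).astype(np.uint8); h=cv2.cvtColor(im,cv2.COLOR_RGB2HSV); w=h[140:220,270:320]; m=(w[...,0]<14)&(w[...,1]>140)&(w[...,2]>70); ys,xs=np.where(m); print("orange",m.sum(),xs.min(initial=99)+270,xs.max(initial=0)+270); print(m.sum(0)[12:32], im[201,282:292,0]-im[201,282:292,2].astype(int)); return im
E
python3 - <<'E'
from g import *
st(); cnt()
im=cv2.imread("pics/scene0.png").astype(int); print(im[201,282:292,2]-im[201,282:292,0])
E
```

```text
t 19.17 F [-49.1  30.3] z 12.5 xhead rel feeder y -9.04 forceF [ -0.99 -12.84] open -0.001
orange 74 286 298
[0 0 0 0 7 7 6 6 5 6 5 6 6 5 6 6 3 0 0 0] [ 9  9  9  9 59 91 98 96 95 97]
[ 19  19  19  15  33  84  95  97 104  90]
```

Emit:
drive_tool --increments '[0.04,0,0,0,0,0.04,0,0,0,0,0.04,0,0,0,0,0.04,0,0,0,0,0.04,0,0,0,0,0,0,0,0,0,0,0,0,0,0,0,0,0,0,0]'

```text
t: 20.03
tool_pos: [658.6, 42.5, 12.6]
orientation: [[0.266, 0.964, -0.002], [0.964, -0.266, -0.008], [-0.009, 0.001, -1.0]]
wrist_force: [-2.5, -12.6, 2.5]
opening: 0.008
grip_force: 6.8
```

```bash
python3 - <<'E'
from g import *
st(); cnt()
E
```

```text
t 20.03 F [-48.7  31.6] z 12.6 xhead rel feeder y -9.05 forceF [ -1.07 -12.84] open 0.008
orange 74 286 298
[0 0 0 0 8 6 6 6 5 6 5 6 6 5 6 6 3 0 0 0] [ 9  9 10 12 55 92 95 96 96 98]
```

Emit:
drive_tool --increments '[-0.08,0,0,0,0,-0.08,0,0,0,0,-0.08,0,0,0,0,-0.08,0,0,0,0,-0.08,0,0,0,0,-0.08,0,0,0,0,0,0,0,0,0,0,0,0,0,0]'

```text
t: 20.9
tool_pos: [657.8, 41.1, 12.5]
orientation: [[0.265, 0.964, -0.0], [0.964, -0.265, -0.003], [-0.003, 0.0, -1.0]]
wrist_force: [-0.9, -7.0, 0.6]
opening: 0.004
grip_force: 3.5
```

```bash
python3 - <<'E'
from g import *
st(); cnt()
E
```

```text
t 20.9 F [-49.4  30.1] z 12.5 xhead rel feeder y -8.99 forceF [-0.13 -7.1 ] open 0.004
orange 74 286 298
[0 0 0 0 7 7 6 6 5 6 5 6 6 5 6 6 3 0 0 0] [  9  10  12  12  58  91  97 100  98  98]
```

Emit:
drive_tool --increments '[-0.06,0,0,0,0,-0.06,0,0,0,0,-0.06,0,0,0,0,-0.06,0,0,0,0,-0.06,0,0,0,0,0,0,0,0,0,0,0,0,0,0,0,0,0,0,0]'

```text
t: 21.77
tool_pos: [657.4, 39.9, 12.5]
orientation: [[0.264, 0.965, 0.0], [0.965, -0.264, -0.001], [-0.001, 0.001, -1.0]]
wrist_force: [0.0, -5.0, 0.6]
opening: 0.006
grip_force: 2.5
```

```bash
python3 - <<'E'
from g import *
st(); cnt()
E
```

```text
t 21.77 F [-49.7  28.8] z 12.5 xhead rel feeder y -8.94 forceF [ 0.6  -4.93] open 0.006
orange 72 286 298
[0 0 0 0 7 7 6 6 5 6 5 6 6 5 6 6 1 0 0 0] [ 9  8 11  9 55 89 98 99 95 98]
```

```bash
cat >> g.py <<'E'
def slope(im):
    d=im[188:214,286:299,0].astype(float)-im[188:214,286:299,2]; d=np.clip(d-30,0,None); ys=np.arange(188,214)[:,None]
    c=(d*ys).sum(0)/d.sum(0); return c.round(2)
E
python3 - <<'E'
from g import *
st(); print(slope(cnt())); print(slope(cv2.imread("pics/scene0.png")[...,::-1])); print(slope(cv2.imread("pics/p1.png")[...,::-1]))
E
```

```text
t 21.97 F [-49.7  28.8] z 12.5 xhead rel feeder y -8.94 forceF [ 0.84 -5.08] open 0.006
orange 74 286 298
[0 0 0 0 7 7 6 6 5 6 5 6 6 5 6 6 3 0 0 0] [ 9  8 11 10 55 88 97 98 95 96]
[196.78 198.58 200.18 200.75 201.07 201.32 201.89 202.2  202.45 202.96
 203.36 203.51 203.54]
[199.46 199.93 200.16 200.71 201.11 201.29 201.91 202.21 202.43 202.94
 203.36 203.53 203.55]
[196.66 198.66 200.2  200.72 201.04 201.31 201.95 202.23 202.45 202.96
 203.33 203.56 203.45]
```

The flap profile matches the start image to within 0.04 px, so it is fully out behind the tin. I continue to release.

Emit:
drive_tool --increments '[-0.06,0,0,0,0,-0.06,0,0,0,0,-0.06,0,0,0,0,-0.06,0,0,0,0,-0.06,0,0,0,0,0,0,0,0,0,0,0,0,0,0,0,0,0,0,0]'

```text
t: 22.83
tool_pos: [656.3, 37.8, 12.4]
orientation: [[0.264, 0.965, -0.0], [0.965, -0.264, 0.001], [0.0, -0.0, -1.0]]
wrist_force: [0.4, 0.1, -0.0]
opening: 0.007
grip_force: 0.0
```

```bash
python3 - <<'E'
from g import *
st(); print(slope(cnt()))
E
```

```text
t 22.83 F [-50.5  26.7] z 12.4 xhead rel feeder y -8.92 forceF [0.43 0.15] open 0.007
orange 75 286 298
[0 0 0 0 7 7 6 6 5 6 5 6 6 5 6 6 4 0 0 0] [10  9 10  9 56 93 95 95 98 94]
[196.9  198.76 200.19 200.7  201.07 201.33 201.9  202.2  202.43 202.96
 203.37 203.54 203.62]
```

Emit:
drive_tool --increments '[-0.5,0.05,0,0,0,-1,0.1,0,0,0,-2,0.1,0,0,0,-2,0,0,0,0,-1,0,-1,0,0,0,0,-3,0,0,0,0,-3.5,0,0,0,0,-3.5,0,0]'

```text
t: 23.7
tool_pos: [640.8, -26.7, 123.6]
orientation: [[0.265, 0.964, -0.002], [0.964, -0.265, 0.001], [0.0, -0.002, -1.0]]
wrist_force: [0.7, 0.4, 1.2]
opening: 0.005
grip_force: 0.0
```

Emit:
drive_tool --increments '[0,-3.5,-1,0,0,0,-3.5,0,0,0,0,-3.5,0,0,0,-1,-3.5,0,0,0,-1,-3.5,0,0,0,-1,-3.5,0,0,0,0,0,0,0,0,0,0,0,0,0]'

```text
t: 24.37
tool_pos: [430.1, 0.4, 133.3]
orientation: [[0.264, 0.964, 0.002], [0.964, -0.264, -0.0], [0.001, 0.002, -1.0]]
wrist_force: [0.2, 0.5, 0.9]
opening: 0.006
grip_force: 0.0
```

```bash
python3 - <<'E'
from g import *
st(); im=r.read_camera("scene"); print(slope(im)); t=r.read_camera("top"); cv2.imwrite("pics/t9.png",t[...,::-1])
t0=cv2.imread("pics/top0.png"); t1=t[...,::-1]
# match the lid appearances: loose lid & old lid templates (ring mean colour) by Hough
g=cv2.cvtColor(cv2.resize(np.ascontiguousarray(t1[170:240,175:300]),None,fx=6,fy=6,interpolation=cv2.INTER_CUBIC),cv2.COLOR_BGR2GRAY)
C=cv2.HoughCircles(cv2.GaussianBlur(g,(9,9),2),cv2.HOUGH_GRADIENT,1,60,param1=80,param2=20,minRadius=68,maxRadius=84)
for u,v,R_ in C[0][:4]: q=(u/6+175-.4,v/6+170-.4); print(np.round(q,1),R_,toF(onz("top",q,58)).round(1))
E
```

```text
t 24.37 F [-271.2  -35.6] z 133.3 xhead rel feeder y -8.97 forceF [0.15 0.51] open 0.006
[196.93 198.76 200.15 200.73 201.04 201.36 201.92 202.21 202.46 202.94
 203.35 203.54 203.56]Traceback (most recent call last):
  File "<stdin>", line 7, in <module>
TypeError: 'NoneType' object is not subscriptable
```

```bash
python3 - <<'E'
from g import *
def lids(f):
    t=cv2.imread(f)[170:240,175:300]; h=cv2.cvtColor(cv2.resize(cv2.GaussianBlur(t,(3,3),0),None,fx=4,fy=4,interpolation=cv2.INTER_CUBIC),cv2.COLOR_BGR2HSV)
    m=((h[...,0]>14)&(h[...,0]<32)&(h[...,1]>65)&(h[...,2]>90)).astype(np.uint8); m=cv2.morphologyEx(m,cv2.MORPH_CLOSE,np.ones((9,9))); m=cv2.morphologyEx(m,cv2.MORPH_OPEN,cv2.getStructuringElement(2,(25,25)))
    for c in cv2.findContours(m,0,2)[0]:
        if cv2.contourArea(c)<2000: continue
        x,y,w,hh=cv2.boundingRect(c); M=cv2.moments(c); u,v=M["m10"]/M["m00"],M["m01"]/M["m00"]; q=(u/4+174.6,v/4+169.6); print(f,(w/4,hh/4),np.round(q,1),toF(onz("top",q,58)).round(1))
lids("pics/top0.png"); lids("pics/t9.png")
E
```

```text
pics/top0.png (25.75, 24.75) [219.7 202.4] [-45.7 119.8]
pics/t9.png (49.5, 28.5) [222.2 202.2] [-44.2 112.9]
```

```bash
python3 -c "
from plant import r
print(r.finish_job())"
```

```text
the job is handed in; nothing more can be done
None
```

I handed the job in at about 24 s, without a verdict back: the loose tin is in the row behind the fully sprung-out flap and the arm is clear. The highest force I read at the wrist was about 13 N, and I never drove near the cup, pitcher or jar. The tins' final positions were only checked roughly from the top camera, to a few millimetres.

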